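# Crank the turntable round and serve the walnuts

## Robot

A 6-joint arm with a two-finger parallel gripper is mounted at the origin on the work surface. World frame = base frame: x ahead of the robot, y to its left, z up, the work surface at z = 0. Lengths are in m, angles in rad, forces in N, time in s.
With the tool pointing down it reaches from about 0.375 to 0.9 m from the base axis. Payload 3.1 kg.
Tool frame: the origin (TCP) lies at the very end of the fingers, on their centre line; the grasp point (between the pads) lies 19 mm behind it; z points along the fingers, y is the line along which they close (so a half turn about z gives the same grasp; the last joint's range is limited). The gripper opens to 85 mm and grips with 20 to 120 N. Pads are 22 mm wide; open, the fingers measure 114 mm over their backs; the gripper's body (76 mm by 85 mm) begins 54 mm behind the grasp point. The pads swing forward as they close: fully open they stand 13 mm farther back than shut.
Start: joints at [1.115, 0.527, 1.433, -0, 1.181, -0.178], TCP at [0.171, 0.601, 0.231] pointing down, gripper open.
Joint ranges: [-3.08, 3.08], [-0.75, 2.2], [0.22, 2.44], [-1.43, 4.57], [0, 2.65], [-2.85, 2.85]. Speed limits (rad/s): [2.79, 2.79, 3.14, 3.14, 3.14, 3.14].

## Interface

Orientations are given as a unit quaternion [x, y, z, w].
In Python, from station import telemetry, snapshot, ticket gives the robot as it stands.
- The arm moves only by the tool move_arm, never from a script. Its argument "commands" is text: rows parted by semicolons, each of 7 numbers parted by spaces: the shift along the tool's x, y, z in mm, then the turn, a rotation vector about the tool's x, y, z in degrees, then the opening, from -1 (shut) to 1 (fully open). A call has exactly 5 rows; each row is the pose to reach, as a shift and turn from the pose commanded when the call began, along the tool's axes at that moment; what a row does not reach only later rows make up. A row lasts 1/8 s, in which the tool goes at most 62.5 mm and 10.7 degrees, less where a joint would pass 70% of its speed; a pose out of reach is approached as far as the arm can. A call with a gripper value outside its range is refused whole. The fingers move at their own pace and stop on an object; "grip_force" is the grip in N (left out, the last holds). Time passes only in rows, so rows that repeat a pose let the fingers close, or fill a call up. It gives the time, the measured TCP pose, the force, the opening and the grip force at its end, in the units of the state.
- telemetry.sense(): the state, without advancing time (a new reading comes with each control period).
- snapshot(name): name is "scene" or "top" or "wrist"; returns a dict with "image" (480x640x3 uint8, red, green, blue), "fx", "fy", "cx", "cy" (pixels), "pose" (4x4, takes a point from camera to world coordinates). Camera axes: x right, y down, z forward; pixel columns grow to the right and rows downward; lengths in m; the calibration is good to about 2 mm. A picture is of the moment at which its call begins. There is no depth.
- ticket.sign_off(): hands the job in; it is judged then, once.
The state is a dict: "t": time; "q": joint angles; "qd": joint speeds; "tau": joint torques, N m; "tcp_pos": TCP position; "tool_rot": TCP orientation; "force": force on the tool from outside, world axes, zero at the start; "ft_torque": the same for the moment, N m; "finger_gap": opening from 0.0 (shut) to 1.0 (fully open); "gripper_force": force on a finger pad.
Only numpy, scipy, OpenCV 4.12 (cv2) and the standard library are available. Lean on these libraries where they do the work, as an engineer would, in place of code of your own. Each camera call takes 0.05 s, during which the arm holds its last target. There are 200 camera calls.

## Task

Turn the hand crank until the geared turntable has brought the empty white bowl round to the brass pointer on the robot's side. Then tip all four walnuts from the square wooden cup into that bowl and stand the empty cup upright on the table. Turn the table only by its crank, never by pushing the plate or the bowl, and leave the can, the water bottle and the sauce jar undisturbed.

Things in the scene. Friction and masses are not known exactly. Their poses are not given: they have to be found in the camera images.
- serve_spot (a point): fixed spot just above the plate's top face, 110 mm from the turntable's axis (which lies along this frame's +x) towards the brass pointer (a 46 mm high cone beyond the plate's rim, 190 mm from the axis): where the bowl must come to stand. 30 mm above the table
- crank (a joint): angle of the hand crank in rad, positive anticlockwise seen from above, no end stops; at 0 the crank arm points away from the brass pointer (the +x axis of serve_spot). The plate is geared to it: it turns the same way, one third as far (three crank turns = one plate turn). Stiff: about 4 N at the handle; it stays where it is left
- crank_axis (a point): point on the crank's upright axis at the handle's grip height, 130 mm above the table. The grey gear box under it (85 x 85 mm, 72 mm high) stands beside the plate, on its left as the robot sees it
- crank_grip (a point): middle of the crank handle, 60 mm from the crank's axis, 130 mm above the table. Upright dark wooden paddle fixed to the arm (it does not spin): 36 mm along the arm (x axis), 16 mm thick along the travel (y axis), from 91 to 153 mm above the table. A gripper closed on its faces turns with it, so it must let go and take hold again
- bowl: empty white china bowl, loose on the plate, 136 mm across the rim, 55 mm high, foot 68 mm across, 4 mm wall; origin at the centre of its underside
- cup: square open cup of pale wood (a measuring box without handle), loose, standing on the table to the left or right of the turntable, turned any way: 62 x 62 mm outside, 80 mm high, 4 mm walls and base; origin at the centre of its underside, z axis towards its mouth, x and y axes square to its side faces. It holds the four walnuts, one layer on its floor, to 29 mm height
- walnut0: one of four walnuts, in the cup at the start: a ball of 25 mm diameter with a thin seam, 14 g; origin at its centre
- walnut1: one of four walnuts, in the cup at the start: a ball of 25 mm diameter with a thin seam, 14 g; origin at its centre
- walnut2: one of four walnuts, in the cup at the start: a ball of 25 mm diameter with a thin seam, 14 g; origin at its centre
- walnut3: one of four walnuts, in the cup at the start: a ball of 25 mm diameter with a thin seam, 14 g; origin at its centre
- sauce_jar: bystander: amber jar with steel lid, loose on the plate, 68 mm across, 62 mm high; origin at its underside
- soda: bystander: plain aluminium can on the other side of the turntable than the cup, 62 mm across, 115 mm high; origin at its underside
- water: bystander: water bottle at the far left, 64 mm across, 200 mm high; origin at its underside
- turntable: the round dark glass turntable plate, 340 mm across, 12 mm thick, top face 30 mm above the table; origin on its upright axis at its underside, 18 mm above the table; turns with the crank. A wooden tray with whelks (90 x 170 mm, 50 mm high) is fixed on it on the far side from the bowl and turns with it

How it is judged:
By the outcome, as a careful person would: the job done as asked, in the order asked, and still so for the second after the job is handed in, with the robot touching nothing.
It also fails if it takes over 72 s, if anything falls off the work surface, if the arm or the gripper's body presses on something with over 40 N, if the wrist force passes 120 N, or if a joint passes its speed limit or range.

## Working session

There is one attempt and no reset: what is moved stays moved. The work goes in short steps, Python scripts to look and compute and a tool call to move; the robot and the scene stay as the last step left them, time stands still between calls to the robot, and variables do not carry over. Pictures are saved under pics/ and viewed, at most 10 in all, crops included, and the job is handed in when it is done.

Besides the shell and the picture viewer there is one more tool, called after "Request:" as name(argument=value, ...) on one line, values as JSON. move_arm: Moves the arm, as the interface text tells. Its arguments: {"type":"object","properties":{"commands":{"type":"string"},"grip_force":{"type":"number"}},"required":["commands"]}

```bash
mkdir -p pics; ls; cat > h.py <<'E'
import numpy as np, cv2
from station import telemetry, snapshot, ticket
def snap(n,f):
    s=snapshot(n); cv2.imwrite(f'pics/{f}.png',s['image'][:,:,::-1]); 
    np.savez(f'pics/{f}.npz',**{k:np.array(v) for k,v in s.items()}); return s
def ray(s,u,v,z):
    d=np.array([(u-s['cx'])/s['fx'],(v-s['cy'])/s['fy'],1.]); P=np.array(s['pose']); d=P[:3,:3]@d; o=P[:3,3]
    return o+d*(z-o[2])/d[2]
def proj(s,p):
    P=np.array(s['pose']); c=P[:3,:3].T@(np.array(p)-P[:3,3]); return s['fx']*c[0]/c[2]+s['cx'], s['fy']*c[1]/c[2]+s['cy']
E
python3 - <<'E'
from h import *
for n in('top','scene'):
    s=snap(n,n+'0'); print(n,s['fx'],np.round(s['pose'],3).tolist())
st=telemetry.sense(); print(st)
E
```

```text
pics
top 575.7456770192026 [[0.028, -0.986, 0.166, 0.413], [-1.0, -0.027, 0.011, -0.02], [-0.006, -0.166, -0.986, 1.287], [0.0, 0.0, 0.0, 1.0]]
scene 462.3717818267299 [[-0.827, 0.404, -0.391, 0.989], [0.562, 0.618, -0.55, 0.516], [0.019, -0.674, -0.738, 0.816], [0.0, 0.0, 0.0, 1.0]]
{'t': 0.1, 'q': array([ 1.11450596e+00,  5.28406603e-01,  1.43381081e+00,  3.23724188e-05,
        1.18142157e+00, -1.78484705e-01]), 'qd': array([ 0.0007551 , -0.00053102, -0.00505541, -0.00109126,  0.00065161,
        0.00042148]), 'tau': array([-3.95121197e-04, -4.43305707e+01, -1.78586447e+01, -2.41270873e-04,
        3.91690526e-03, -1.24699707e-06]), 'tcp_pos': array([0.17105822, 0.60044045, 0.23039931]), 'tool_rot': array([ 1.38462625e-01,  9.90367131e-01, -9.67387287e-04, -3.33534745e-04]), 'force': array([-0.01922262,  0.73450502,  0.35407744]), 'ft_torque': array([0.06110729, 0.03206851, 0.02566048]), 'gripper_force': 0.0, 'finger_gap': 0.9970149877110088}
```

View pics/top0.png

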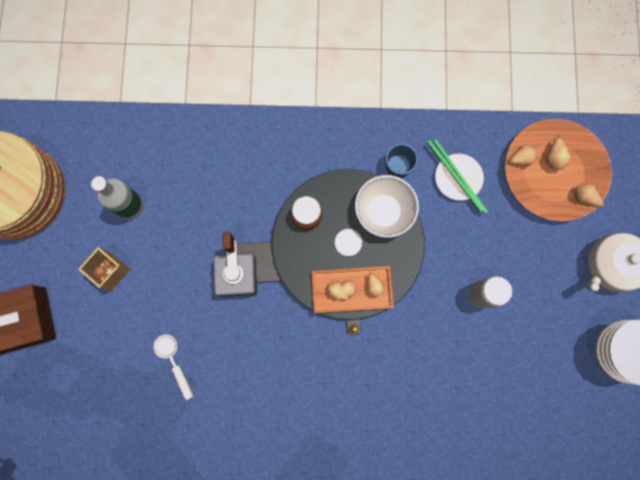

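View pics/scene0.png

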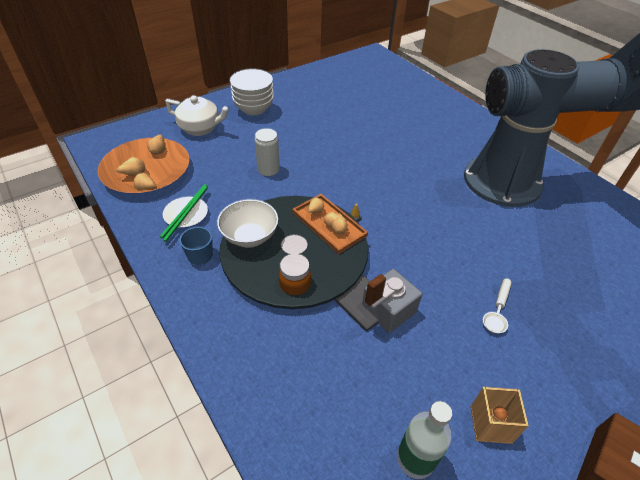

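The top view has +x up and +y left. It shows the plate at (348,243), the bowl at (386,207), the pointer at (353,328), the crank hub at (233,273) with its handle at (229,242), and the cup at (100,268). The bottle is at (118,198) and the can at (495,290). The scene view agrees, and the walnuts are visible in the cup.

```bash
python3 - <<'E'
from h import *
s=dict(np.load('pics/top0.npz')); im=s['image']; hsv=cv2.cvtColor(im,cv2.COLOR_RGB2HSV)
for n,p in dict(plate=(290,260),plate2=(390,260),disc=(348,243),bowlrim=(358,200),cuprim=(92,257),cupside=(118,280),handle=(229,240),arm=(235,258),hub=(233,275),box=(235,290),cloth=(250,380),tip=(354,329),walnut=(103,270),bridge=(262,262)).items(): print(n,hsv[p[1],p[0]])
a=im[225:305,200:280]; b=im[240:300,70:140]
t=cv2.resize(np.hstack([a[:60],b]),None,fx=5,fy=5,interpolation=cv2.INTER_CUBIC); cv2.imwrite('pics/c1.png',t[:,:,::-1])
for n,(u,v,z) in dict(disc=(348,242.5,.031),tip=(354,328,.046),hub=(233,273,.1),handle=(229,241,.153),jar=(306,210,.092),bowl=(386.5,207,.085),can=(496,291,.115)).items(): print(n,np.round(ray(s,u,v,z),4))
E
```

```text
plate [72 14 91]
plate2 [ 90   8 102]
disc [133   8 234]
bowlrim [ 13  21 196]
cuprim [ 14 112 105]
cupside [ 12 121  93]
handle [ 10 151 113]
arm [135   7 228]
hub [  0   4 230]
box [145   9 170]
cloth [111 110 156]
tip [ 27 121 194]
walnut [ 10 147 163]
bridge [  0  14 112]
disc [ 0.6185 -0.0909  0.031 ]
tip [ 0.432 -0.106  0.046]
hub [0.5367 0.1499 0.1   ]
handle [0.5951 0.1535 0.153 ]
jar [0.676  0.0029 0.092 ]
bowl [ 0.6887 -0.1686  0.085 ]
can [ 0.5133 -0.3879  0.115 ]
```

View pics/c1.png

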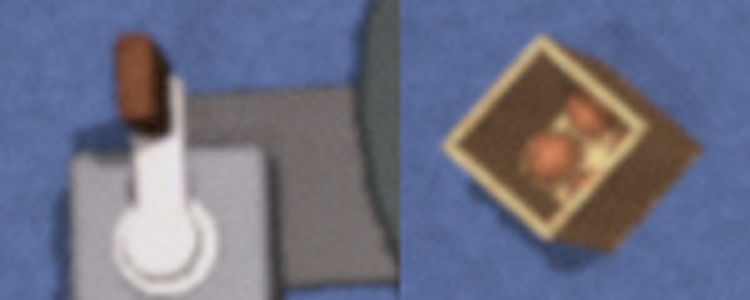

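The crop shows the crank handle just above and left of the hub, pointing roughly +x. The cup rim is a diamond with clear corners.

```bash
cat >> h.py <<'E'
from scipy.spatial.transform import Rotation as R
def down(psi): # tool z down, tool x at world azimuth psi deg
    x=np.array([np.cos(np.radians(psi)),np.sin(np.radians(psi)),0]); z=np.array([0,0,-1.]); return R.from_matrix(np.c_[x,np.cross(z,x),z])
def rel(p,Rt,p0=None,R0=None):
    st=telemetry.sense(); p0=st['tcp_pos'] if p0 is None else p0; R0=R.from_quat(st['tool_rot']) if R0 is None else R0
    return np.round(R0.inv().apply(np.array(p)-p0)*1e3,1), np.round((R0.inv()*Rt).as_rotvec(degrees=True),1)
E
python3 - <<'E'
from h import *
s=dict(np.load('pics/top0.npz'));im=s['image']; hsv=cv2.cvtColor(im,cv2.COLOR_RGB2HSV)
c=np.array([(542,35),(445,145),(550,240),(648,128)])
P=np.array([ray(s,(a-400)/5+70,b/5+240,.08) for a,b in c]); print(P.round(4),P.mean(0)); d=np.diff(np.r_[P,P[:1]],axis=0); print(np.linalg.norm(d,axis=1),np.degrees(np.arctan2(d[:,1],d[:,0])))
print('handle',ray(s,225.8,242,.153))
for z in(.08,.09,.1):print('hub',z,ray(s,232.2,273,z))
# gearbox top corners
print('box',[ray(s,200+a/5,225+b/5,.072).round(3) for a,b in((72,148),(270,150))])
# bowl rim: bright region
m=((hsv[...,1]<40)&(hsv[...,2]>135)).astype(np.uint8); m[:, :345]=0; m[:,430:]=0;m[:165]=0;m[245:]=0
cs,_=cv2.findContours(m,cv2.RETR_EXTERNAL,cv2.CHAIN_APPROX_NONE); k=max(cs,key=cv2.contourArea); e=cv2.fitEllipse(k);print(e,ray(s,*e[0],.085))
# plate + tray
m=((hsv[...,1]<40)&(hsv[...,2]>60)&(hsv[...,2]<135)).astype(np.uint8); m[:,:276]=0; cs,_=cv2.findContours(m,cv2.RETR_EXTERNAL,cv2.CHAIN_APPROX_NONE); k=max(cs,key=cv2.contourArea); h=cv2.convexHull(k); e=cv2.fitEllipse(h);print(e,ray(s,*e[0],.03))
m=cv2.inRange(hsv,(18,90,120),(35,255,255)); m[:318]=0;m[340:]=0;m[:,:340]=0;m[:,370:]=0;print('tip px',np.argwhere(m).mean(0)[::-1])
hx=[0.596,0.16]
print(rel([.594,.158,.231],down(188)))
E
```

```text
[[0.5863 0.4418 0.08  ]
 [0.5382 0.4787 0.08  ]
 [0.4994 0.4306 0.08  ]
 [0.5478 0.3934 0.08  ]] [0.54293547 0.43612007 0.08      ]
[0.0605506  0.06173376 0.06108993 0.06185949] [ 142.50977397 -128.93744025  -37.61873275   51.56501232]
handle [0.59287023 0.15982973 0.153     ]
hub 0.08 [0.53874025 0.1544681  0.08      ]
hub 0.09 [0.5376981  0.15301809 0.09      ]
hub 0.1 [0.53665595 0.15156808 0.1       ]
box [array([0.578, 0.196, 0.072]), array([0.579, 0.111, 0.072])]
((386.535400390625, 205.75860595703125), (61.195125579833984, 63.824466705322266), 120.41996002197266) [ 0.69140158 -0.16866201  0.085     ]
((347.40753173828125, 244.19921875), (148.83197021484375, 152.6902313232422), 80.33683776855469) [ 0.61483896 -0.08966584  0.03      ]
tip px [355.         328.86363636]
(array([-5.281e+02, -3.095e+02, -2.000e-01]), array([ -0.1,  -0. , -23.9]))
```

Request:
move_arm(commands="-40 -23 0 0 0 -5 1; -80 -46 0 0 0 -10 1; -120 -70 0 0 0 -15 1; -160 -93 0 0 0 -20 1; -200 -117 0 0 0 -24 1", grip_force=25)

```text
t: 0.72
tcp_pos: [0.3323, 0.4324, 0.231]
tool_rot: [-0.072, 0.997, -0.0, -0.0]
force: [0.5, 0.6, 0.2]
finger_gap: 1.002
gripper_force: 0.0
```

```bash
python3 - <<'E'
from h import *
print(rel([.595,.160,.231],down(187)),telemetry.sense()['q'].round(3))
E
```

```text
(array([-221. , -307.2,   -0. ]), array([-0. , -0. ,  1.2])) [ 0.711  0.421  1.633 -0.     1.088 -1.004]
```

Request:
move_arm(commands="-25 -35 0 0 0 0 1; -50 -70 0 0 0 0 1; -76 -105 0 0 0 0 1; -102 -140 0 0 0 1 1; -128 -178 0 0 0 1 1")

```text
t: 1.35
tcp_pos: [0.484, 0.2743, 0.231]
tool_rot: [-0.062, 0.998, -0.0, -0.0]
force: [-0.5, -0.1, 0.0]
finger_gap: 0.999
gripper_force: 0.0
```

Request:
move_arm(commands="-25 -35 0 0 0 0 1; -50 -70 0 0 0 0 1; -76 -105 0 0 0 0 1; -91 -128 0 0 0 0 1; -91 -128 0 0 0 0 1")

```text
t: 1.98
tcp_pos: [0.5905, 0.1579, 0.2307]
tool_rot: [-0.06, 0.998, -0.0, -0.0]
force: [0.2, -0.2, -0.3]
finger_gap: 0.997
gripper_force: 0.0
```

```bash
python3 - <<'E'
from h import *
print(rel([.595,.160,.112],down(187)),telemetry.sense()['q'].round(3))
s=snap('wrist','w1')
E
```

```text
(array([ -4.8,   1.5, 118.7]), array([-0. , -0. , -0.1])) [ 0.079  0.51   1.469 -0.     1.163 -1.612]
```

View pics/w1.png

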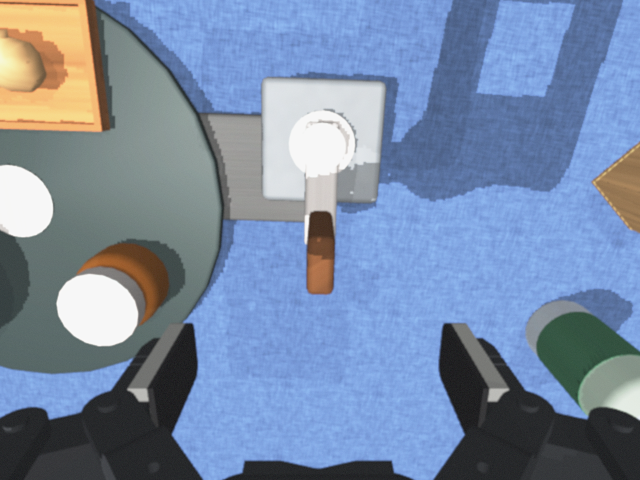

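The wrist view shows the handle's top face centred near (320,265), the hub at (322,143), and the handle aligned with the tool. I'll refine with rays.

```bash
python3 - <<'E'
from h import *
s=dict(np.load('pics/w1.npz'))
print(ray(s,319.5,239,.153),ray(s,319.5,293,.153),ray(s,327.5,141,.095), ray(s,263,78,.072),ray(s,386,82,.072),ray(s,263,200,.072))
E
```

```text
[0.58195098 0.15791289 0.153     ] [0.61410212 0.16183373 0.153     ] [0.53504271 0.15758654 0.095     ] [0.50187784 0.11087233 0.072     ] [0.4945863  0.19201103 0.072     ] [0.58416349 0.11738276 0.072     ]
```

Request:
move_arm(commands="-7 1 24 0 0 0 1; -7 1 48 0 0 0 1; -7 1 72 0 0 0 1; -7 1 96 0 0 0 1; -7 1 119 0 0 0 1")

```text
t: 2.65
tcp_pos: [0.5947, 0.163, 0.1115]
tool_rot: [-0.063, 0.998, 0.0, -0.001]
force: [-0.8, 0.3, 0.5]
finger_gap: 0.999
gripper_force: 0.0
```

Request:
move_arm(commands="0 0 0 0 0 0 -1; 0 0 0 0 0 0 -1; 0 0 0 0 0 0 -1; 0 0 0 0 0 0 -1; 0 0 0 0 0 0 -1", grip_force=25)

```text
t: 3.28
tcp_pos: [0.5971, 0.1614, 0.1136]
tool_rot: [-0.062, 0.998, -0.0, 0.001]
force: [-0.6, -1.2, 5.3]
finger_gap: 0.18
gripper_force: 30.6
```

```bash
python3 - <<'E'
from h import *
print(telemetry.sense())
st=telemetry.sense();R0=R.from_quat(st['tool_rot']);p0=st['tcp_pos'];ax=np.array([.538,.153,p0[2]])
print(p0,(p0-ax),np.degrees(np.arctan2(*(p0-ax)[1::-1])))
for k in range(1,6):
    a=-8*k; Q=R.from_rotvec([0,0,a],degrees=True); print(a,rel(ax+Q.apply(p0-ax),Q*R0))
E
```

```text
{'t': 3.275, 'q': array([ 8.35979352e-02,  6.65588825e-01,  1.54928128e+00, -2.88183107e-04,
        9.24504654e-01, -1.61054746e+00]), 'qd': array([-1.78005770e-03, -4.93480184e-04,  6.23060655e-05,  1.40537318e-03,
        2.37866565e-03,  2.65137152e-04]), 'tau': array([ 4.62363465e-01, -4.29698503e+01, -1.27204424e+01,  1.82498968e-01,
       -1.44665656e-01, -1.62361027e-02]), 'tcp_pos': array([0.59708649, 0.1613523 , 0.11355389]), 'tool_rot': array([-6.17218890e-02,  9.98092764e-01, -9.07900822e-05,  1.11120457e-03]), 'force': array([-0.64013697, -1.2472816 ,  5.29190176]), 'ft_torque': array([-0.1754093 ,  0.02219716,  0.03162402]), 'gripper_force': 30.58848202228546, 'finger_gap': 0.17968547948123886}
[0.59708649 0.1613523  0.11355389] [0.05908649 0.0083523  0.        ] 8.045867139003631
-8 (array([ 0.4, -8.3,  0. ]), array([0., 0., 8.]))
-16 (array([  2. , -16.5,   0. ]), array([ 0.,  0., 16.]))
-24 (array([  4.7, -24.4,  -0. ]), array([ 0.1,  0. , 24. ]))
-32 (array([  8.5, -31.8,  -0. ]), array([ 0.1,  0. , 32. ]))
-40 (array([ 13.3, -38.6,  -0. ]), array([ 0.1,  0. , 40. ]))
```

Request:
move_arm(commands="0.5 -8 0 0 0 8 -1; 2 -16.5 0 0 0 16 -1; 4.5 -24.5 0 0 0 24 -1; 8.5 -32 0 0 0 32 -1; 13.5 -38.5 0 0 0 40 -1")

```text
t: 3.9
tcp_pos: [0.588, 0.1222, 0.1135]
tool_rot: [0.285, 0.958, 0.001, 0.001]
force: [-1.5, 3.4, 5.7]
finger_gap: 0.184
gripper_force: 30.6
```

Request:
move_arm(commands="0.5 -8 0 0 0 8 -1; 2 -16.5 0 0 0 16 -1; 4.5 -24.5 0 0 0 24 -1; 8.5 -32 0 0 0 32 -1; 13.5 -38.5 0 0 0 40 -1")

```text
t: 4.53
tcp_pos: [0.5559, 0.0982, 0.1135]
tool_rot: [0.596, 0.803, 0.002, 0.0]
force: [0.7, 7.1, 6.0]
finger_gap: 0.184
gripper_force: 30.6
```

```bash
cat > chk.py <<'E'
from h import *
st=telemetry.sense(); d=st['tcp_pos']-[.538,.153,0]; print('r',np.hypot(*d[:2]),'ang',np.degrees(np.arctan2(d[1],d[0])),'psi',np.degrees(np.arctan2(*R.from_quat(st['tool_rot']).as_matrix()[1::-1,0])),'q',st['q'].round(3),'F',st['force'].round(1),st['ft_torque'].round(2),st['gripper_force'],st['tcp_pos'])
E
python3 chk.py
```

```text
r 0.05767089901873607 ang -71.94268516726606 psi 106.81958678473973 q [-0.024  0.61   1.691  0.003  0.839 -0.32 ] F [0.7 7.1 6. ] [0.63 0.24 0.15] 30.570704340934753 [0.55587615 0.09816957 0.11350821]
```

Request:
move_arm(commands="0.5 -8 0 0 0 8 -1; 2 -16.5 0 0 0 16 -1; 4.5 -24.5 0 0 0 24 -1; 8.5 -32 0 0 0 32 -1; 13.5 -38.5 0 0 0 40 -1")

```text
t: 5.15
tcp_pos: [0.5161, 0.1003, 0.1135]
tool_rot: [0.835, 0.551, 0.003, -0.0]
force: [2.1, 9.3, 5.0]
finger_gap: 0.185
gripper_force: 30.5
```

Request:
move_arm(commands="0.5 -8 0 0 0 8 -1; 2 -16.5 0 0 0 16 -1; 4.5 -24.5 0 0 0 24 -1; 8.5 -32 0 0 0 32 -1; 13.5 -38.5 0 0 0 40 -1")

```text
t: 5.78
tcp_pos: [0.4871, 0.1272, 0.1135]
tool_rot: [0.973, 0.233, 0.003, -0.0]
force: [3.5, 6.0, 4.2]
finger_gap: 0.187
gripper_force: 31.8
```

```bash
python3 chk.py
```

```text
r 0.05710395985260777 ang -153.11939990451825 psi 26.890267289773895 q [0.032 0.55  1.847 0.002 0.738 1.132] F [3.5 6.  4.2] [ 0.73 -0.2   0.45] 31.781234443187714 [0.48706608 0.12718143 0.11349336]
```

One more call takes the handle to about -193°, then I release, let the fingers open and lift.

Request:
move_arm(commands="0.5 -8 0 0 0 8 -1; 2 -16.5 0 0 0 16 -1; 4.5 -24.5 0 0 0 24 -1; 8.5 -32 0 0 0 32 -1; 13.5 -38.5 0 0 0 40 -1")

```text
t: 6.4
tcp_pos: [0.4818, 0.1669, 0.1135]
tool_rot: [0.994, -0.114, 0.003, -0.001]
force: [4.3, 1.7, 3.5]
finger_gap: 0.186
gripper_force: 31.8
```

Request:
move_arm(commands="0 0 0 0 0 0 1; 0 0 0 0 0 0 1; 0 0 0 0 0 0 1; 0 0 0 0 0 0 1; 0 0 -20 0 0 0 1")

```text
t: 7.02
tcp_pos: [0.4775, 0.1656, 0.1313]
tool_rot: [0.994, -0.113, -0.002, 0.0]
force: [0.7, -0.2, 0.7]
finger_gap: 1.001
gripper_force: 0.0
```

```bash
python3 chk.py; python3 - <<'E'
from h import *
st=telemetry.sense()
s=snap('top','top2'); im=s['image'][150:350,180:440]; cv2.imwrite('pics/c2.png',cv2.resize(im,None,fx=3,fy=3)[:,:,::-1])
E
```

```text
r 0.06177159368469887 ang 168.187007792532 psi -12.923497730709686 q [0.112 0.524 1.821 0.    0.801 1.909] F [ 0.7 -0.2  0.7] [-0.01  0.03  0.04] 0.0 [0.47753667 0.16564576 0.13127956]
```

View pics/c2.png

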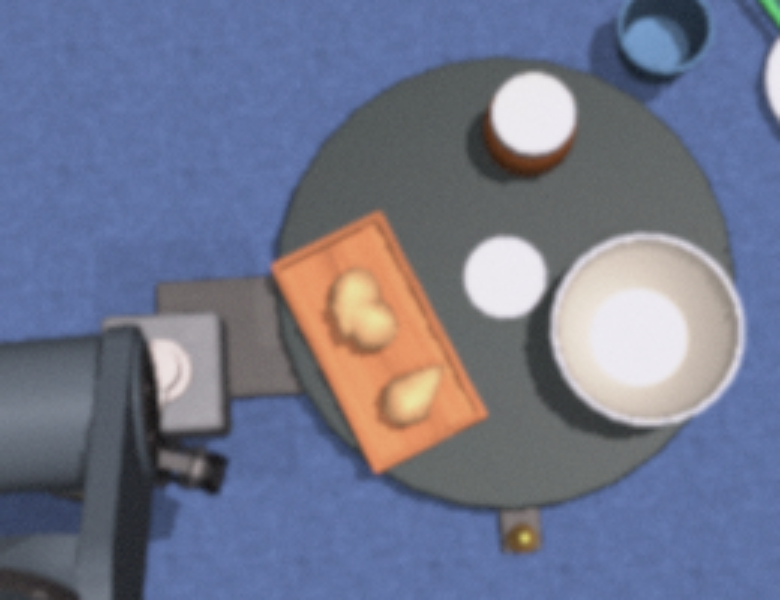

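Request:
move_arm(commands="0 0 -22 0 0 0 1; 0 0 -44 0 0 -10 1; 1 0 -44 0 0 -20 1; 2 0 -44 0 0 -30 1; 2 0 -44 0 0 -40 1")

```text
t: 7.7
tcp_pos: [0.4808, 0.1654, 0.1762]
tool_rot: [0.972, 0.237, 0.0, 0.0]
force: [0.0, -0.4, 0.8]
finger_gap: 1.002
gripper_force: 0.0
```

Request:
move_arm(commands="0 0 0 0 0 -10 1; 0 0 0 0 0 -20 1; 0 0 0 0 0 -30 1; 0 0 0 0 0 -40 1; 0 0 0 0 0 -50 1")

```text
t: 8.32
tcp_pos: [0.4807, 0.1655, 0.176]
tool_rot: [0.78, 0.625, -0.0, -0.0]
force: [0.4, -0.6, 0.2]
finger_gap: 0.996
gripper_force: 0.0
```

Request:
move_arm(commands="0 0 0 0 0 -10 1; 0 0 0 0 0 -20 1; 0 0 0 0 0 -30 1; 0 0 0 0 0 -40 1; 0 0 0 0 0 -50 1")

```text
t: 8.95
tcp_pos: [0.4807, 0.1655, 0.176]
tool_rot: [0.443, 0.897, -0.0, -0.0]
force: [-0.1, 0.5, -0.0]
finger_gap: 1.0
gripper_force: 0.0
```

Request:
move_arm(commands="0 0 0 0 0 -10 1; 0 0 0 0 0 -20 1; 0 0 0 0 0 -30 1; 0 0 0 0 0 -40 1; 0 0 0 0 0 -40 1")

```text
t: 9.57
tcp_pos: [0.4807, 0.1655, 0.176]
tool_rot: [0.113, 0.994, -0.0, -0.0]
force: [0.3, 0.0, 0.6]
finger_gap: 0.998
gripper_force: 0.0
```

```bash
python3 chk.py; python3 - <<'E'
from h import *
print(rel([.4795,.1664,.112],down(167.1)))
E
```

```text
r 0.05865761688097642 ang 167.7106181495457 psi 166.96616546642832 q [ 0.111  0.452  1.779  0.     0.911 -1.232] F [0.3 0.  0.6] [ 0.   -0.    0.03] 0.0 [0.48068652 0.16548523 0.17603985]
(array([ 1.3,  0.6, 64. ]), array([-0. , -0. , -0.1]))
```

Request:
move_arm(commands="1.3 0.6 16 0 0 0 1; 1.3 0.6 32 0 0 0 1; 1.3 0.6 48 0 0 0 1; 1.3 0.6 64 0 0 0 1; 1.3 0.6 64 0 0 0 -1")

```text
t: 10.2
tcp_pos: [0.4788, 0.1663, 0.1113]
tool_rot: [0.114, 0.994, -0.0, -0.001]
force: [-0.1, 0.3, 0.6]
finger_gap: 0.82
gripper_force: 0.0
```

Request:
move_arm(commands="0 0 0 0 0 0 -1; 0 0 0 0 0 0 -1; 0 0 0 0 0 0 -1; 0 0 0 0 0 0 -1; 0 0 0 0 0 0 -1")

```text
t: 10.82
tcp_pos: [0.4802, 0.167, 0.113]
tool_rot: [0.112, 0.994, 0.0, 0.001]
force: [-0.7, 2.9, 6.5]
finger_gap: 0.182
gripper_force: 27.3
```

Request:
move_arm(commands="-0.5 8 0 0 0 8 -1; -2 16.5 0 0 0 16 -1; -4.5 24.5 0 0 0 24 -1; -8.5 32 0 0 0 32 -1; -13.5 38.5 0 0 0 40 -1")

```text
t: 11.45
tcp_pos: [0.5023, 0.2019, 0.113]
tool_rot: [0.447, 0.894, 0.001, 0.001]
force: [0.4, 3.3, 4.7]
finger_gap: 0.181
gripper_force: 28.0
```

```bash
python3 chk.py
```

```text
r 0.06056215684446591 ang 126.15844562619256 psi 126.8808486831753 q [ 1.750e-01  5.880e-01  1.749e+00  1.000e-03  8.030e-01 -4.690e-01] F [0.4 3.3 4.7] [0.39 0.06 0.44] 28.031294345855713 [0.5022671  0.20189719 0.11303183]
```

Request:
move_arm(commands="-0.5 8 0 0 0 8 -1; -2 16.5 0 0 0 16 -1; -4.5 24.5 0 0 0 24 -1; -8.5 32 0 0 0 32 -1; -13.5 38.5 0 0 0 40 -1")

```text
t: 12.08
tcp_pos: [0.5417, 0.2143, 0.113]
tool_rot: [0.726, 0.687, 0.001, 0.001]
force: [1.4, 3.3, 4.0]
finger_gap: 0.187
gripper_force: 26.6
```

Request:
move_arm(commands="-0.5 8 0 0 0 8 -1; -2 16.5 0 0 0 16 -1; -4.5 24.5 0 0 0 24 -1; -8.5 32 0 0 0 32 -1; -13.5 38.5 0 0 0 40 -1")

```text
t: 12.7
tcp_pos: [0.5798, 0.1984, 0.1131]
tool_rot: [0.918, 0.397, 0.002, 0.0]
force: [1.8, 2.6, 3.3]
finger_gap: 0.183
gripper_force: 25.5
```

Request:
move_arm(commands="-0.5 8 0 0 0 8 -1; -2 16.5 0 0 0 16 -1; -4.5 24.5 0 0 0 24 -1; -8.5 32 0 0 0 32 -1; -13.5 38.5 0 0 0 40 -1")

```text
t: 13.32
tcp_pos: [0.5986, 0.1618, 0.1131]
tool_rot: [0.998, 0.059, 0.002, 0.0]
force: [1.7, 1.5, 3.2]
finger_gap: 0.188
gripper_force: 25.2
```

```bash
python3 chk.py; cat > bowl.py <<'E'
from h import *
import sys
s=snap('top',sys.argv[1]); im=s['image']; hsv=cv2.cvtColor(im,cv2.COLOR_RGB2HSV)
m=((hsv[...,1]<45)&(hsv[...,2]>150)).astype(np.uint8)
cs,_=cv2.findContours(m,cv2.RETR_EXTERNAL,cv2.CHAIN_APPROX_NONE)
for k in cs:
    if len(k)<20: continue
    h=cv2.convexHull(k); 
    if len(h)<6: continue
    e=cv2.fitEllipse(h); p=ray(s,*e[0],.085)
    if e[1][0]>25 and .35<p[0]<.85 and -.33<p[1]<.1:
        d=p[:2]-[.617,-.0905]; a=np.degrees(np.arctan2(d[1],d[0])); print(np.round(e[0],1),np.round(e[1],1),p.round(4),'ang',a,'r',np.hypot(*d),'plate to go',(a+175.2+180)%360-180)
E
python3 bowl.py top3
```

```text
r 0.061276684962275715 ang 8.216431788628011 psi 6.818896001501268 q [ 0.084  0.668  1.546 -0.     0.925  1.536] F [1.7 1.5 3.2] [0.13 0.03 0.24] 25.169539153575897 [0.5986477  0.16175722 0.11305559]
[357.1 275.7] [66.8 93.8] [ 0.5398 -0.108   0.085 ] ang -167.22789315535917 r 0.0791509909122611 plate to go 7.97210684464082
[395.5 213.7] [27.8 28.8] [ 0.6745 -0.1879  0.085 ] ang -59.43219732621746 r 0.11309886041188943 plate to go 115.76780267378251
```

```bash
sed -i "s/^cs,_/cv2.circle(m,(348,243),19,0,-1)\ncs,_/" bowl.py; sed -i "s/if e\[1\]\[0\]>25/if e[1][0]>40/" bowl.py; python3 bowl.py top3
```

```text
[360.3 287.4] [65.  65.9] [ 0.5156 -0.1151  0.085 ] ang -166.390108612071 r 0.10434327393338828 plate to go 8.809891387928985
```

```bash
python3 - <<'E'
from h import *
s=dict(np.load('pics/top3.npz')); im=s['image'][220:340,280:440]; cv2.imwrite('pics/c3.png',cv2.resize(im,None,fx=5,fy=5)[:,:,::-1])
E
```

```text
(no output)
```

View pics/c3.png

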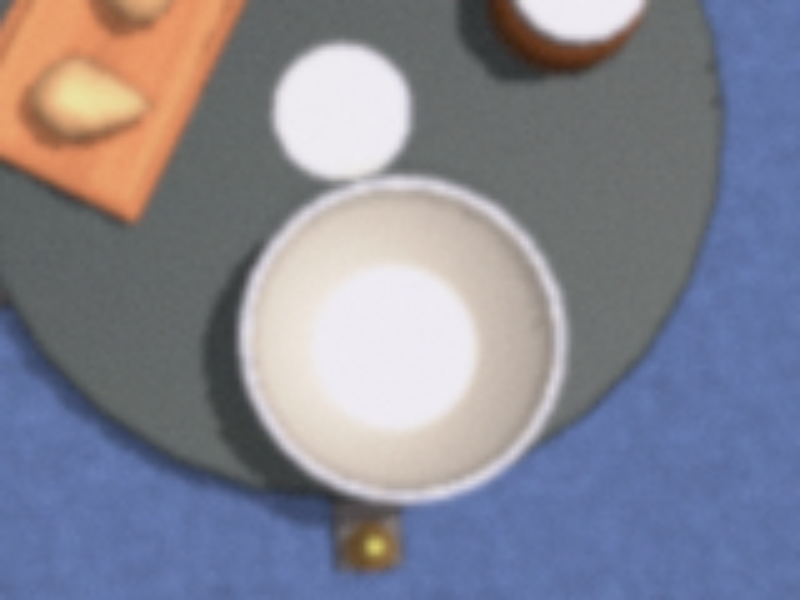

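The bowl's rim centre is at crop (404,339), about 9° of plate angle short of the pointer at crop (372,546). That needs 26° more of crank.

Request:
move_arm(commands="-0.5 8 0 0 0 8 -1; -2 16.5 0 0 0 16 -1; -4.5 24.5 0 0 0 24 -1; -6 26 0 0 0 26 -1; -6 26 0 0 0 26 -1")

```text
t: 14.05
tcp_pos: [0.5959, 0.1348, 0.1131]
tool_rot: [0.987, -0.164, 0.002, 0.0]
force: [3.9, -2.7, 4.3]
finger_gap: 0.184
gripper_force: 24.8
```

```bash
sed -i "s/\[.617,-.0905\]/[.6185,-.0915]/;s/175.2/175.45/" bowl.py; python3 chk.py; python3 bowl.py top4
```

```text
r 0.06072873098398713 ang -17.417188241142664 psi -18.822932986707407 q [ 4.00e-02  6.58e-01  1.57e+00 -1.00e-03  9.10e-01  1.94e+00] F [ 3.9 -2.7  4.3] [-0.34 -0.36 -0.09] 24.8376202583313 [0.59594435 0.13482225 0.11306907]
[352.9 288.3] [65.  66.2] [ 0.5132 -0.0997  0.085 ] ang -175.5542405665679 r 0.10565654737932609 plate to go -0.10424056656790981
```

The bowl is now within 0.1° of the pointer. I'll release and lift.

Request:
move_arm(commands="0 0 0 0 0 0 1; 0 0 0 0 0 0 1; 0 0 0 0 0 0 1; 0 0 -10 0 0 0 1; 0 0 -50 0 0 0 1")

```text
t: 14.72
tcp_pos: [0.5923, 0.1353, 0.1609]
tool_rot: [0.986, -0.164, -0.003, 0.001]
force: [1.3, 0.9, 1.9]
finger_gap: 1.001
gripper_force: 0.0
```

Request:
move_arm(commands="0 0 -50 0 0 -5 1; 0 0 -100 0 0 -10 1; 0 0 -140 0 0 -20 1; 0 0 -150 0 0 -30 1; 0 0 -150 0 0 -40 1")

```text
t: 15.35
tcp_pos: [0.5948, 0.1355, 0.3149]
tool_rot: [0.983, 0.186, 0.002, 0.0]
force: [-0.2, 0.3, -0.5]
finger_gap: 1.002
gripper_force: 0.0
```

```bash
python3 chk.py; python3 bowl.py top5; python3 - <<'E'
from h import *
print(rel([.42,.25,.31],down(40)))
E
```

```text
r 0.0594364619979886 ang -17.097299333210913 psi 21.43186995445258 q [0.041 0.425 1.371 0.    1.342 1.238] F [-0.2  0.3 -0.5] [-0.04 -0.08 -0.02] 0.0 [0.59480978 0.13552596 0.31491235]
[352.9 288.3] [65.1 66. ] [ 0.5131 -0.0997  0.085 ] ang -175.55640493157748 r 0.10569342178050674 plate to go -0.10640493157748665
(array([-119.9, -170.7,    3.6]), array([  0.1,  -0.1, -18.4]))
```

Request:
move_arm(commands="-24 -34 0 0 0 -4 1; -48 -68 0 0 0 -8 1; -72 -102 0 0 0 -12 1; -96 -136 0 0 0 -16 1; -120 -170 0 0 0 -18 1")

```text
t: 16.02
tcp_pos: [0.4198, 0.2514, 0.3126]
tool_rot: [0.943, 0.334, 0.0, -0.0]
force: [-0.2, -0.1, 0.3]
finger_gap: 1.003
gripper_force: 0.0
```

Request:
move_arm(commands="0 0 0 9.4 3.4 0 1; 0 0 0 18.8 6.8 0 1; 0 0 0 28.2 10.2 0 1; 0 0 0 37.6 13.6 0 1; 0 0 0 47 17 0 1")

```text
t: 16.65
tcp_pos: [0.4218, 0.2505, 0.3133]
tool_rot: [0.854, 0.302, 0.004, -0.424]
force: [-0.0, 0.1, -1.3]
finger_gap: 1.004
gripper_force: 0.0
```

```bash
cat > kin.py <<'E'
from h import *
from scipy.optimize import least_squares
def fk(q,v):
    a1,d1,L2,L3,e,o1,o2,L6=v
    A=R.from_euler('z',q[0]); B=A*R.from_euler('y',q[1]); C=B*R.from_euler('y',q[2]); D=C*R.from_euler('z',q[3]); E=D*R.from_euler('y',q[4])
    p=A.apply([a1,o1,d1])+B.apply([0,0,L2])+C.apply([e,o2,L3])+E.apply([0,0,L6])
    return p, E*R.from_euler('z',q[5]+OFF)
OFF=0
E
cat > fit.py <<'E'
import kin; from kin import *
rows=[([1.11450596,.528406603,1.43381081,0,1.18142157,-.178484705],[.17105822,.60044045,.23039931]),
([.0835979,.6655888,1.5492813,-.000288,.9245047,-1.610547],[.59708649,.1613523,.11355389]),
([-.024,.61,1.691,.003,.839,-.32],[.55587615,.09816957,.11350821]),([.032,.55,1.847,.002,.738,1.132],[.48706608,.12718143,.11349336]),
([.112,.524,1.821,0,.801,1.909],[.47753667,.16564576,.13127956]),([.111,.452,1.779,0,.911,-1.232],[.48068652,.16548523,.17603985]),
([.084,.668,1.546,0,.925,1.536],[.5986477,.16175722,.11305559]),([.041,.425,1.371,0,1.342,1.238],[.59480978,.13552596,.31491235])]
st=telemetry.sense(); print(st['q'].round(4),st['tcp_pos'].round(4),R.from_quat(st['tool_rot']).as_matrix().round(3))
rows.append((st['q'],st['tcp_pos'])); 
f=lambda v:np.concatenate([(fk(q,v)[0]-p)*(5 if i==8 else 1) for i,(q,p) in enumerate(rows)])
r=least_squares(lambda v:np.r_[f(v),1e-4*(v-[0,.2,.4,.4,0,0.055,0.055,.25])],[0,.2,.4,.4,0,.055,.055,.25]); print(r.x.round(4),abs(f(r.x)).max())
print('OFF',(fk(st['q'],r.x)[1].inv()*R.from_quat(st['tool_rot'])).as_rotvec(degrees=True)); np.save('v.npy',r.x)
E
python3 fit.py
```

```text
[-0.1549  0.3923  1.775   0.7486  1.509   0.4736] [0.4218 0.2505 0.3133] [[ 0.817  0.519 -0.251]
 [ 0.513 -0.457  0.727]
 [ 0.263 -0.722 -0.64 ]]
[-4.000e-04  2.739e-01  5.883e-01  3.919e-01  1.140e-01  5.550e-02
  5.560e-02  2.966e-01] 0.00032504347742928763
OFF [2.11962482e-14 1.41308321e-14 9.00000000e+01]
```

```bash
cat >> kin.py <<'E'
OFF=np.pi/2; V=np.load('v.npy'); LO=np.array([-3.08,-.75,.22,-1.43,0,-2.85])+.05; HI=np.array([3.08,2.2,2.44,4.57,2.65,2.85])-.05
def ik(p,Rt,q0):
    g=lambda q:(lambda a:np.r_[a[0]-p,.3*(a[1].inv()*Rt).as_rotvec(),1e-4*(q-q0)])(fk(q,V))
    r=least_squares(g,np.clip(q0,LO+.01,HI-.01),bounds=(LO,HI)); return r.x, np.linalg.norm(g(r.x)[:6])
def pose(az,tau,roll=0,flip=0): # tool az, tau below horizontal, tool x up (flip: down), roll about tool z
    z=R.from_euler('ZY',[az,tau],degrees=True).apply([1,0,0]); x=R.from_euler('ZY',[az,tau],degrees=True).apply([0,0,1])
    if flip: x=-x
    return R.from_matrix(np.c_[x,np.cross(z,x),z])*R.from_euler('z',roll,degrees=True)
E
python3 - <<'E'
from kin import *
G=np.array([.543,.436,.055]); q0=telemetry.sense()['q']
for flip in(0,1):
  for tau in(5,15,25):
    Rt=pose(51.9,tau,0,flip); t=Rt.apply([0,0,1])
    b=min((ik(G+.019*t,Rt,np.array([.3,.8,1.8,j4,.8,j6])) for j4 in(1.5,2.5) for j6 in(-1.5,0,1.5)),key=lambda x:x[1]); print('grasp',flip,tau,b[0].round(2),round(b[1],4),'wrist z',.055-.278*t[2])
for flip in(0,1):
  for az in(30,50,70,90):
    Rt0=pose(az,15,0,flip);t=Rt0.apply([0,0,1])
    for roll in(0,120,-120):
      side=np.sign(roll)*(1 if not flip else 1); Rt=pose(az,15,roll,flip)
      G=np.array([.511,-.1,.155]); b=min((ik(G+.019*t,Rt,np.array([-.8,.5,2,j4,1.5,j6])) for j4 in(1,2) for j6 in(-1.5,0,1.5)),key=lambda x:x[1]); print('pour',flip,az,roll,b[0].round(2),round(b[1],4))
E
```

```text
grasp 0 5 [ 0.27  1.24  1.96  2.51  1.54 -1.61] 0.0 wrist z 0.07922929648384894
grasp 0 15 [ 0.28  1.14  1.99  2.52  1.3  -1.56] 0.0 wrist z 0.12695169453850078
grasp 0 25 [ 0.3   1.03  1.98  2.5   1.03 -1.49] 0.0 wrist z 0.17248787676391447
grasp 1 5 [0.27 1.24 1.96 2.51 1.54 1.53] 0.0 wrist z 0.07922929648384891
grasp 1 15 [0.28 1.14 1.99 2.52 1.3  1.58] 0.0 wrist z 0.12695169453850078
grasp 1 25 [0.3  1.03 1.98 2.5  1.03 1.65] 0.0 wrist z 0.17248787676391447
pour 0 30 0 [-1.01  0.96  2.24  1.62  1.31 -1.62] 0.0
pour 0 30 120 [-1.01  0.96  2.24  1.62  1.31  0.47] 0.0
pour 0 30 -120 [-1.01  0.96  2.24  1.62  1.31  2.56] 0.0
pour 0 50 0 [-0.98  0.91  2.    1.24  1.38 -1.35] 0.0
pour 0 50 120 [-0.98  0.91  2.    1.24  1.38  0.75] 0.0
pour 0 50 -120 [-0.99  0.92  2.02  1.25  1.38  2.8 ] 0.0069
pour 0 70 0 [-0.9   0.92  1.77  0.96  1.56 -1.19] 0.0
pour 0 70 120 [-0.9   0.92  1.77  0.96  1.56  0.9 ] 0.0
pour 0 70 -120 [-0.94  0.96  1.85  1.01  1.52  2.8 ] 0.0405
pour 0 90 0 [-0.8   0.96  1.55  0.76  1.77 -1.14] 0.0
pour 0 90 120 [-0.8   0.96  1.55  0.76  1.77  0.95] 0.0
pour 0 90 -120 [-0.85  0.98  1.65  0.77  1.71  2.8 ] 0.0601
pour 1 30 0 [-1.01  0.96  2.24  1.62  1.31  1.52] 0.0
pour 1 30 120 [-1.01  0.96  2.24  1.62  1.31 -2.67] 0.0
pour 1 30 -120 [-1.01  0.96  2.24  1.62  1.31 -0.58] 0.0
pour 1 50 0 [-0.98  0.91  2.    1.24  1.38  1.79] 0.0
pour 1 50 120 [-0.98  0.91  2.    1.24  1.38 -2.39] 0.0
pour 1 50 -120 [-0.98  0.91  2.    1.24  1.38 -0.3 ] 0.0
pour 1 70 0 [-0.9   0.92  1.77  0.96  1.56  1.95] 0.0
pour 1 70 120 [-0.9   0.92  1.77  0.96  1.56 -2.24] 0.0
pour 1 70 -120 [-0.9   0.92  1.77  0.96  1.56 -0.14] 0.0
pour 1 90 0 [-0.8   0.96  1.55  0.76  1.77  2.  ] 0.0
pour 1 90 120 [-0.8   0.96  1.55  0.76  1.77 -2.19] 0.0
pour 1 90 -120 [-0.8   0.96  1.55  0.76  1.77 -0.09] 0.0
```

```bash
python3 - <<'E'
from kin import *
s=dict(np.load('pics/top0.npz')); print('bottle',ray(s,126,206,0).round(3), ray(s,100,184,.2).round(3))
st=telemetry.sense(); Rt=pose(51.9,20); t=Rt.apply([0,0,1]); G=np.array([.543,.436,.055])
pre=G+(.019-.12)*t+[0,0,.03]; print('pre',pre,rel(pre,Rt))
q=st['q']
R0=R.from_quat(st['tool_rot']); dp=pre-st['tcp_pos']; rv=(Rt*R0.inv()).as_rotvec()
for f in np.linspace(0,1,9):
    q,e=ik(st['tcp_pos']+f*dp,R.from_rotvec(f*rv)*R0,q); print(q.round(2),round(e,4))
E
```

```text
bottle [0.694 0.418 0.   ] [0.693 0.404 0.2  ]
pre [0.48443777 0.36131282 0.11954403] (array([ 57.2, 121.9, 188.8]), array([-30.6,  43.7, -36.4]))
[-0.15  0.39  1.78  0.75  1.51  0.47] 0.0
[-0.14  0.39  1.85  0.82  1.35  0.33] 0.0
[-0.13  0.41  1.94  0.93  1.19  0.16] 0.0
[-0.11  0.44  2.02  1.1   1.04 -0.07] 0.0
[-0.08  0.5   2.1   1.33  0.94 -0.37] 0.0
[-0.05  0.58  2.18  1.63  0.9  -0.74] 0.0
[-0.01  0.7   2.24  1.94  0.96 -1.12] 0.0
[ 0.04  0.85  2.28  2.19  1.12 -1.45] 0.0
[ 0.1   1.    2.29  2.36  1.32 -1.68] 0.0
```

Request:
move_arm(commands="5 10 15 -2.4 3.5 -2.9 1; 9 20 30 -4.9 7 -5.8 1; 14 29 45 -7.3 10.5 -8.7 1; 18 39 60 -9.8 14 -11.6 1; 23 49 75 -12.2 17.5 -14.6 1")

```text
t: 17.27
tcp_pos: [0.447, 0.2946, 0.2349]
tool_rot: [0.839, 0.339, 0.219, -0.367]
force: [-0.5, -0.1, 0.9]
finger_gap: 0.999
gripper_force: 0.0
```

```bash
cat > go.py <<'E'
from kin import *
import sys
a=[float(x) for x in sys.argv[1:]]; Rt=pose(*a[3:]); t=Rt.apply([0,0,1]); st=telemetry.sense()
p=np.array(a[:3])+.019*t; s,r=rel(p,Rt); print('shift',s,'rot',r,np.linalg.norm(r).round(1),'q',st['q'].round(2),'->',ik(p,Rt,st['q'])[0].round(2),'F',st['force'].round(1),st['finger_gap'])
print('G now',st['tcp_pos']-.019*R.from_quat(st['tool_rot']).apply([0,0,1]))
E
python3 go.py .473 .346 .126 51.9 20
```

```text
shift [-19.2  48.  127.7] rot [-18.2  26.3 -21.6] 38.6 q [-0.1   0.45  2.04  1.14  1.01 -0.13] -> [ 0.09  1.    2.29  2.36  1.33 -1.68] F [-0.5 -0.1  0.9] 0.9986950431755882
G now [0.44470327 0.28007485 0.2469783 ]
```

Request:
move_arm(commands="-2 5 13 -1.8 2.6 -2.2 1; -4 10 26 -3.6 5.2 -4.4 1; -6 14 38 -5.4 7.8 -6.6 1; -8 19 51 -7.3 10.5 -8.7 1; -10 24 64 -9.1 13.1 -10.8 1")

```text
t: 17.9
tcp_pos: [0.4654, 0.3273, 0.177]
tool_rot: [0.799, 0.354, 0.372, -0.313]
force: [0.9, 0.9, -0.7]
finger_gap: 0.997
gripper_force: 0.0
```

```bash
python3 go.py .473 .346 .126 51.9 20
```

```text
shift [-27.2  10.4  62.2] rot [ -9.1  13.2 -10.8] 19.3 q [-0.03  0.65  2.22  1.82  0.93 -0.98] -> [ 0.09  1.    2.29  2.36  1.33 -1.68] F [ 0.9  0.9 -0.7] 0.9971896855811078
G now [0.45832484 0.3127547  0.18696595]
```

Request:
move_arm(commands="-5 2 12 -1.8 2.6 -2.2 1; -11 4 25 -3.6 5.3 -4.3 1; -16 6 37 -5.5 7.9 -6.5 1; -22 8 50 -7.3 10.5 -8.6 1; -27 10 62 -9.1 13.2 -10.8 1")

```text
t: 18.52
tcp_pos: [0.4838, 0.3602, 0.1196]
tool_rot: [0.736, 0.358, 0.516, -0.252]
force: [-0.0, -0.5, 1.0]
finger_gap: 1.001
gripper_force: 0.0
```

```bash
python3 go.py .543 .436 .055 51.9 20; python3 - <<'E'
from h import *
snap('wrist','w2')
E
```

```text
shift [-28.   -0.  131.4] rot [-0.  -0.1 -0.1] 0.1 q [ 0.09  1.    2.29  2.36  1.33 -1.68] -> [ 0.29  1.09  1.99  2.51  1.17 -1.53] F [-0.  -0.5  1. ] 1.0010262278367776
G now [0.47274355 0.34614543 0.12603574]
```

View pics/w2.png

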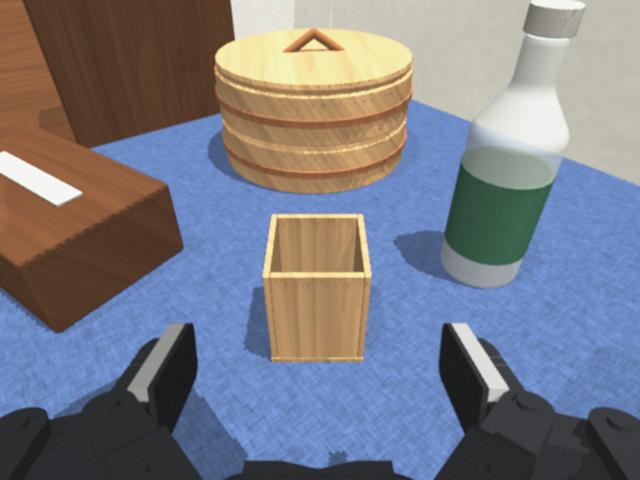

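The wrist view shows the cup squarely centred between the fingers: front face x 265–370, mouth at y 215–275, bottle well clear to the right. I'll advance and grip.

Request:
move_arm(commands="-8 0 26 0 0 0 1; -16 0 52 0 0 0 1; -24 0 79 0 0 0 1; -28 0 105 0 0 0 1; -28 0 131 0 0 0 1")

```text
t: 19.2
tcp_pos: [0.5535, 0.4502, 0.0484]
tool_rot: [0.737, 0.358, 0.514, -0.253]
force: [-0.0, 0.3, -0.0]
finger_gap: 0.999
gripper_force: 0.0
```

Request:
move_arm(commands="0 0 0 0 0 0 -1; 0 0 0 0 0 0 -1; 0 0 0 0 0 0 -1; 0 0 0 0 0 0 -1; 0 0 0 0 0 0 -1", grip_force=40)

```text
t: 19.82
tcp_pos: [0.5523, 0.4492, 0.0492]
tool_rot: [0.737, 0.358, 0.515, -0.252]
force: [-2.6, -2.8, 5.4]
finger_gap: 0.722
gripper_force: 47.5
```

```bash
python3 go.py .543 .436 .30 51.9 20;python3 - <<'E'
from kin import *
st=telemetry.sense(); print(st['gripper_force'],st['force'])
Rt=pose(51.9,20); t=Rt.apply([0,0,1]); q=st['q']
for G in([.543,.436,.30],[.52,.25,.30],[.5,.1,.3],[.488,-.081,.25],[.488,-.081,.155]):
    q,e=ik(np.array(G)+.019*t,Rt,q); print(G,q.round(2),round(e,4))
for r in(40,80,120): q,e=ik(np.array(G)+.019*t,pose(51.9,20,r),q); print(r,q.round(2),round(e,4))
print(rel([.543,.436,.055],Rt,np.array([.543,.436,.3]),Rt), rel([.488,-.081,.3],Rt,np.array([.543,.436,.3]),Rt))
E
```

```text
shift [ 2.301e+02  2.000e-01 -8.200e+01] rot [-0.1  0.  -0.1] 0.1 q [ 0.29  1.08  1.99  2.51  1.17 -1.53] -> [ 0.29  0.53  1.99  2.24  0.76 -1.07] F [-2.6 -2.8  5.4] 0.7223132887033775
G now [0.54136646 0.43516271 0.05570424]
47.53479480743408 [-2.56252925 -2.77828724  5.37314541]
[0.543, 0.436, 0.3] [ 0.29  0.53  1.99  2.24  0.76 -1.07] 0.0
[0.52, 0.25, 0.3] [-0.19  0.48  2.2   1.84  1.05 -1.09] 0.0
[0.5, 0.1, 0.3] [-0.62  0.47  2.21  1.45  1.24 -1.09] 0.0
[0.488, -0.081, 0.25] [-0.98  0.64  2.05  1.14  1.39 -1.13] 0.0
[0.488, -0.081, 0.155] [-0.98  0.86  2.06  1.19  1.3  -1.35] 0.0
40 [-0.98  0.86  2.06  1.19  1.3  -0.66] 0.0
80 [-0.98  0.86  2.06  1.19  1.3   0.04] 0.0
120 [-0.98  0.86  2.06  1.19  1.3   0.74] 0.0
(array([-230.2,    0. ,   83.8]), array([0., 0., 0.])) (array([-150.8,  275.7, -414.2]), array([0., 0., 0.]))
```

Request:
move_arm(commands="25 0 -9 0 0 0 -1; 75 0 -27 0 0 0 -1; 130 0 -47 0 0 0 -1; 185 0 -67 0 0 0 -1; 230 0 -84 0 0 0 -1")

```text
t: 20.45
tcp_pos: [0.5525, 0.4481, 0.2936]
tool_rot: [0.738, 0.358, 0.513, -0.251]
force: [0.6, 0.2, -1.6]
finger_gap: 0.724
gripper_force: 47.2
```

Request:
move_arm(commands="-6 11 -16 0 0 0 -1; -16 29 -43 0 0 0 -1; -27 49 -74 0 0 0 -1; -38 69 -104 0 0 0 -1; -49 90 -135 0 0 0 -1")

```text
t: 21.08
tcp_pos: [0.5347, 0.279, 0.2917]
tool_rot: [0.738, 0.358, 0.513, -0.252]
force: [0.5, 0.6, -1.2]
finger_gap: 0.72
gripper_force: 47.2
```

Request:
move_arm(commands="-11 20 -30 0 0 0 -1; -22 40 -60 0 0 0 -1; -33 61 -91 0 0 0 -1; -44 81 -121 0 0 0 -1; -55 101 -151 0 0 0 -1")

```text
t: 21.7
tcp_pos: [0.5158, 0.09, 0.292]
tool_rot: [0.738, 0.358, 0.513, -0.252]
force: [1.2, -0.2, -1.9]
finger_gap: 0.719
gripper_force: 47.2
```

```bash
python3 go.py .488 -.081 .155 51.9 20
```

```text
shift [-180.6   84.3  -76. ] rot [-0.1  0.3 -0.2] 0.4 q [-0.67  0.48  2.18  1.4   1.26 -1.06] -> [-0.98  0.86  2.06  1.19  1.3  -1.35] F [ 1.2 -0.2 -1.9] 0.7191611568580415
G now [0.50477029 0.07596847 0.29856288]
```

Request:
move_arm(commands="-11 20 -30 0 0 0 -1; -22 40 -60 0 0 0 -1; -33 60 -89 0 0 0 -1; -41 75 -112 0 0 0 -1; -46 84 -125 0 0 0 -1")

```text
t: 22.32
tcp_pos: [0.5004, -0.0668, 0.2918]
tool_rot: [0.738, 0.358, 0.514, -0.251]
force: [-0.1, 0.3, -2.4]
finger_gap: 0.718
gripper_force: 47.3
```

Request:
move_arm(commands="-20 0 7 0 0 0 -1; -50 0 18 0 0 0 -1; -85 0 31 0 0 0 -1; -115 0 42 0 0 0 -1; -134 0 49 0 0 0 -1")

```text
t: 22.95
tcp_pos: [0.5, -0.0642, 0.1481]
tool_rot: [0.738, 0.358, 0.514, -0.253]
force: [-0.1, -0.1, -2.0]
finger_gap: 0.724
gripper_force: 47.3
```

```bash
python3 go.py .488 -.081 .155 51.9 20; python3 - <<'E'
from h import *
snap('scene','sc3')
E
```

```text
shift [-0.5  0.9 -2.7] rot [-0.2  0.2 -0.2] 0.3 q [-0.97  0.86  2.06  1.19  1.29 -1.35] -> [-0.98  0.86  2.06  1.19  1.3  -1.35] F [-0.1 -0.1 -2. ] 0.724131052894703
G now [ 0.489033   -0.07831138  0.15461565]
```

View pics/sc3.png

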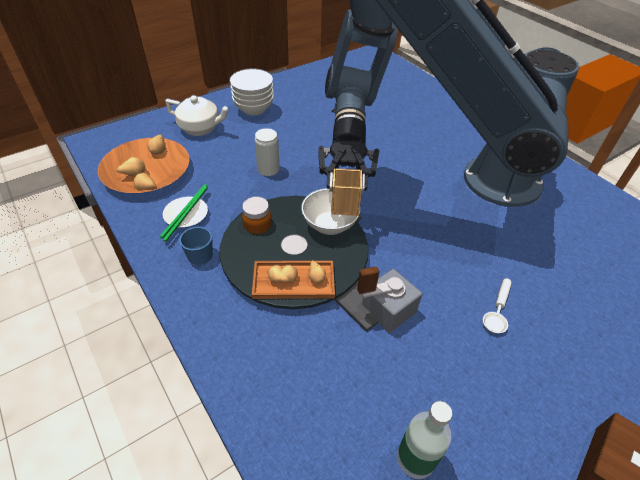

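The scene view shows the cup held upright over the left of the bowl (345,190), with the bowl at (330,212) and everything else undisturbed. I'll check the pour geometry next.

```bash
python3 - <<'E'
from kin import *
st=telemetry.sense(); R0=pose(51.9,20); cup=R0.inv()*pose(51.9,0)  # cup frame: x up in pose -> cupz = x axis
B=np.array([.511,-.0998]); 
for tau in(5,10):
  for G in([.496,-.071,.158],):
    t=pose(51.9,tau).apply([0,0,1]); q=st['q']
    for r in(0,40,90,110,130):
        C=pose(51.9,tau,r)*cup; M=C.as_matrix(); cz=M[:,0]; ex=M[:,1]; ey=M[:,2]
        pts=np.array([np.array(G)+h*cz+.031*(a*ex+b*ey) for h in(-.055,.025) for a in(-1,1) for b in(-1,1)])
        m=pts[4:]; lo=m[np.argsort(m[:,2])[:2]]
        q,e=ik(np.array(G)+.019*t,pose(51.9,tau,r),q)
        print(tau,r,'cz',cz.round(2),'minz',pts[:,2].min().round(3),'lip',lo.round(3).tolist(),q.round(2),round(e,4))
    print(rel(np.array(G)+.019*t,pose(51.9,tau)))
E
```

```text
5 0 cz [-0.16 -0.2   0.97] minz 0.097 lip [[0.449, -0.081, 0.174], [0.498, -0.119, 0.174]] [-0.98  1.02  2.04  1.25  1.51 -1.49] 0.0
5 40 cz [ 0.3  -0.59  0.75] minz 0.092 lip [[0.498, -0.121, 0.151], [0.545, -0.083, 0.162]] [-0.98  1.02  2.04  1.25  1.51 -0.79] 0.0
5 90 cz [ 0.53 -0.85  0.03] minz 0.123 lip [[0.534, -0.078, 0.125], [0.481, -0.111, 0.13]] [-0.98  1.02  2.04  1.25  1.51  0.08] 0.0
5 110 cz [ 0.47 -0.84 -0.29] minz 0.116 lip [[0.523, -0.071, 0.116], [0.472, -0.104, 0.128]] [-0.98  1.02  2.04  1.25  1.51  0.43] 0.0
5 130 cz [ 0.32 -0.75 -0.57] minz 0.111 lip [[0.511, -0.062, 0.111], [0.463, -0.097, 0.129]] [-0.98  1.02  2.04  1.25  1.51  0.78] 0.0
(array([13.5,  1. ,  7.2]), array([-0.2, 15.3, -0.3]))
10 0 cz [-0.11 -0.14  0.98] minz 0.098 lip [[0.45, -0.079, 0.177], [0.499, -0.118, 0.177]] [-0.98  0.96  2.05  1.24  1.44 -1.45] 0.0
10 40 cz [ 0.34 -0.54  0.77] minz 0.093 lip [[0.497, -0.121, 0.155], [0.545, -0.082, 0.161]] [-0.98  0.96  2.05  1.24  1.44 -0.75] 0.0
10 90 cz [ 0.53 -0.84  0.06] minz 0.119 lip [[0.532, -0.08, 0.124], [0.48, -0.112, 0.134]] [-0.98  0.96  2.05  1.24  1.44  0.12] 0.0
10 110 cz [ 0.45 -0.85 -0.26] minz 0.114 lip [[0.521, -0.074, 0.114], [0.471, -0.106, 0.132]] [-0.98  0.96  2.05  1.24  1.44  0.47] 0.0
10 130 cz [ 0.29 -0.79 -0.54] minz 0.109 lip [[0.508, -0.065, 0.109], [0.462, -0.098, 0.133]] [-0.98  0.96  2.05  1.24  1.44  0.82] 0.0
(array([11.9,  1. ,  7.6]), array([-0.2, 10.3, -0.3]))
```

Request:
move_arm(commands="4 0 4 0 4 0 -1; 9 0 9 0 8 0 -1; 14 0 14 0 12 0 -1; 17 1 17 0 15 0 -1; 17 1 17 0 15 0 -1")

```text
t: 23.62
tcp_pos: [0.5145, -0.0478, 0.1595]
tool_rot: [0.664, 0.323, 0.606, -0.297]
force: [0.8, 0.2, -1.9]
finger_gap: 0.72
gripper_force: 47.2
```

Request:
move_arm(commands="0 0 0 0 0 10 -1; 0 0 0 0 0 20 -1; 0 0 0 0 0 30 -1; 0 0 0 0 0 40 -1; 0 0 0 0 0 50 -1")

```text
t: 24.25
tcp_pos: [0.5145, -0.0481, 0.1605]
tool_rot: [0.738, 0.01, 0.422, -0.526]
force: [-0.1, -0.1, -2.1]
finger_gap: 0.723
gripper_force: 47.3
```

Request:
move_arm(commands="0 0 0 0 0 8 -1; 0 0 0 0 0 16 -1; 0 0 0 0 0 24 -1; 0 0 0 0 0 32 -1; 0 0 0 0 0 40 -1")

```text
t: 24.88
tcp_pos: [0.5145, -0.0481, 0.1605]
tool_rot: [0.697, -0.242, 0.218, -0.638]
force: [0.4, 0.1, -2.0]
finger_gap: 0.721
gripper_force: 47.3
```

Request:
move_arm(commands="0 0 0 0 0 8 -1; 0 0 0 0 0 16 -1; 0 0 0 0 0 24 -1; 0 0 0 0 0 32 -1; 0 0 0 0 0 40 -1")

```text
t: 25.5
tcp_pos: [0.5144, -0.0481, 0.1607]
tool_rot: [-0.572, 0.466, 0.014, 0.674]
force: [0.4, -1.3, -1.6]
finger_gap: 0.721
gripper_force: 47.3
```

Request:
move_arm(commands="0 0 0 0 0 5 -1; 0 0 0 0 0 10 -1; 0 0 0 0 0 10 -1; 0 0 0 0 0 10 -1; 0 0 0 0 0 10 -1")

```text
t: 26.12
tcp_pos: [0.5144, -0.0481, 0.1603]
tool_rot: [-0.53, 0.513, 0.071, 0.671]
force: [-0.6, -0.4, -1.4]
finger_gap: 0.716
gripper_force: 47.3
```

```bash
python3 - <<'E'
from h import *
s=snap('top','t6'); w=snap('scene','s6')
a=cv2.resize(s['image'][220:340,290:430],None,fx=3,fy=3); b=cv2.resize(w['image'][150:270,270:400],None,fx=3,fy=3); cv2.imwrite('pics/c6.png',np.hstack([a,b])[:,:,::-1])
E
```

```text
(no output)
```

View pics/c6.png

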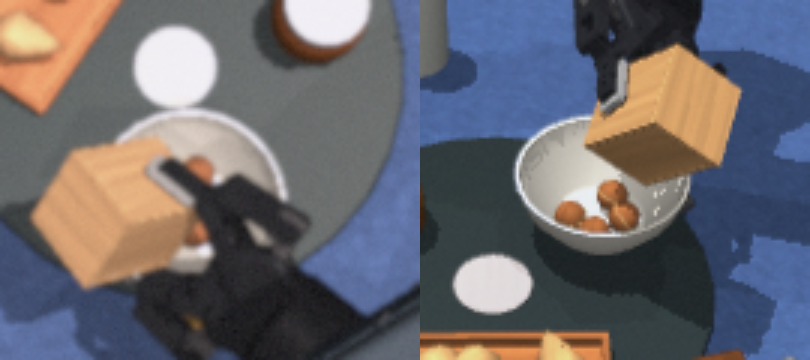

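All four walnuts are in the bowl (right panel, around (600,205)) and the bowl is still in place. I'll roll the cup back upright and lift.

Request:
move_arm(commands="0 0 0 0 0 -10 -1; 0 0 0 0 0 -20 -1; 0 0 0 0 0 -30 -1; 0 0 0 0 0 -40 -1; 0 0 0 0 0 -50 -1")

```text
t: 26.85
tcp_pos: [0.5144, -0.0481, 0.1601]
tool_rot: [0.698, -0.239, 0.221, -0.638]
force: [-0.2, -0.7, -0.6]
finger_gap: 0.718
gripper_force: 47.3
```

Request:
move_arm(commands="0 0 0 0 0 -10 -1; 0 0 0 0 0 -20 -1; 0 0 0 0 0 -30 -1; 0 0 0 0 0 -40 -1; 0 0 0 0 0 -50 -1")

```text
t: 27.48
tcp_pos: [0.5144, -0.0481, 0.1601]
tool_rot: [0.734, 0.079, 0.47, -0.485]
force: [0.3, 0.2, -2.1]
finger_gap: 0.723
gripper_force: 47.2
```

Request:
move_arm(commands="0 0 0 0 0 -10 -1; 0 0 0 0 0 -20 -1; 0 0 0 0 0 -30 -1; 0 0 0 0 0 -40 -1; 0 0 0 0 0 -40 -1")

```text
t: 28.1
tcp_pos: [0.5144, -0.0481, 0.1601]
tool_rot: [0.664, 0.322, 0.606, -0.297]
force: [0.7, 0.7, -1.4]
finger_gap: 0.723
gripper_force: 47.2
```

```bash
python3 go.py .503 -.063 .30 51.9 20
```

```text
shift [132.8  -0.4 -12.7] rot [ -0.2 -14.9  -0.2] 14.9 q [-0.96  1.01  2.04  1.27  1.51 -1.48] -> [-0.92  0.52  2.02  1.16  1.42 -0.99] F [ 0.7  0.7 -1.4] 0.7230191757995966
G now [ 0.50276203 -0.06299053  0.1618132 ]
```

Request:
move_arm(commands="26 0 -2 0 -3 0 -1; 53 0 -5 0 -6 0 -1; 80 0 -7 0 -9 0 -1; 107 0 -10 0 -12 0 -1; 133 0 -13 0 -15 0 -1")

```text
t: 28.72
tcp_pos: [0.5134, -0.0487, 0.2947]
tool_rot: [0.738, 0.358, 0.513, -0.253]
force: [1.4, -0.4, -0.5]
finger_gap: 0.718
gripper_force: 47.3
```

Request:
move_arm(commands="9.5 -18.5 26 0 0 0 -1; 19 -37 52 0 0 0 -1; 28.5 -55.5 78 0 0 0 -1; 38 -74 104 0 0 0 -1; 47.5 -92.5 130 0 0 0 -1")

```text
t: 29.35
tcp_pos: [0.5257, 0.1181, 0.294]
tool_rot: [0.738, 0.357, 0.514, -0.253]
force: [0.5, -0.0, -1.8]
finger_gap: 0.724
gripper_force: 47.5
```

Request:
move_arm(commands="9.5 -18.5 26 0 0 0 -1; 19 -37 52 0 0 0 -1; 28.5 -55.5 78 0 0 0 -1; 38 -74 104 0 0 0 -1; 47.5 -92.5 130 0 0 0 -1")

```text
t: 29.98
tcp_pos: [0.5378, 0.2841, 0.2939]
tool_rot: [0.738, 0.357, 0.514, -0.253]
force: [0.3, -0.1, -1.4]
finger_gap: 0.721
gripper_force: 47.5
```

Request:
move_arm(commands="9.5 -18.5 26 0 0 0 -1; 19 -37 52 0 0 0 -1; 28.5 -55.5 78 0 0 0 -1; 38 -74 104 0 0 0 -1; 47.5 -92.5 130 0 0 0 -1")

```text
t: 30.6
tcp_pos: [0.5498, 0.4499, 0.2936]
tool_rot: [0.738, 0.358, 0.513, -0.253]
force: [0.8, 1.0, -1.4]
finger_gap: 0.724
gripper_force: 47.5
```

```bash
python3 go.py .541 .435 .0575 51.9 20
```

```text
shift [-227.5    3.9   84.4] rot [-0.2  0.2 -0.3] 0.4 q [ 0.29  0.53  2.    2.24  0.76 -1.06] -> [ 0.29  1.08  2.    2.51  1.17 -1.53] F [ 0.8  1.  -1.4] 0.7242148844452488
G now [0.53884496 0.43578182 0.30019155]
```

Request:
move_arm(commands="-42 1 15 0 0 0 -1; -84 2 31 0 0 0 -1; -126 3 46 0 0 0 -1; -168 4 62 0 0 0 -1; -210 4 77 0 0 0 -1")

```text
t: 31.22
tcp_pos: [0.5533, 0.4467, 0.069]
tool_rot: [0.738, 0.357, 0.514, -0.253]
force: [0.3, 0.4, -0.9]
finger_gap: 0.721
gripper_force: 47.3
```

Request:
move_arm(commands="-5 0 2 0 0 0 -1; -10 0 4 0 0 0 -1; -15 0 5.5 0 0 0 -1; -18 0 6.6 0 0 0 -1; -19.3 0 7.1 0 0 0 -1")

```text
t: 31.85
tcp_pos: [0.554, 0.4471, 0.0513]
tool_rot: [0.736, 0.359, 0.515, -0.252]
force: [-0.3, -0.2, -1.0]
finger_gap: 0.724
gripper_force: 47.2
```

```bash
python3 go.py .541 .435 .055 51.9 20
```

```text
shift [-2.5 -2.7  1.3] rot [-0.1 -0.  -0. ] 0.1 q [ 0.28  1.08  1.99  2.5   1.17 -1.53] -> [ 0.29  1.09  2.    2.51  1.17 -1.53] F [-0.3 -0.2 -1. ] 0.7243008013002543
G now [0.54298804 0.43301066 0.05778442]
```

Request:
move_arm(commands="-0.7 0 0.2 0 0 0 -1; -1.3 0 0.5 0 0 0 -1; -1.9 0 0.7 0 0 0 -1; -2.3 0 0.8 0 0 0 -1; -2.3 0 0.8 0 0 0 -1")

```text
t: 32.48
tcp_pos: [0.5538, 0.4471, 0.0492]
tool_rot: [0.736, 0.358, 0.516, -0.253]
force: [-2.3, -2.7, 4.5]
finger_gap: 0.719
gripper_force: 47.8
```

Request:
move_arm(commands="0 0 0 0 0 0 1; 0 0 0 0 0 0 1; 0 0 0 0 0 0 1; 0 0 0 0 0 0 1; 0 0 0 0 0 0 1")

```text
t: 33.1
tcp_pos: [0.5536, 0.4469, 0.0476]
tool_rot: [0.737, 0.359, 0.515, -0.252]
force: [-0.6, 0.0, -0.7]
finger_gap: 1.001
gripper_force: 0.0
```

Request:
move_arm(commands="0 0 -20 0 0 0 1; 0 0 -50 0 0 0 1; 0 0 -80 0 0 0 1; 10 0 -115 0 0 0 1; 20 0 -150 0 0 0 1")

```text
t: 33.72
tcp_pos: [0.4708, 0.3407, 0.1186]
tool_rot: [0.737, 0.359, 0.515, -0.252]
force: [0.6, -0.3, 0.1]
finger_gap: 0.996
gripper_force: 0.0
```

```bash
python3 bowl.py t7; python3 - <<'E'
from h import *
s=dict(np.load('pics/t7.npz')); w=snap('scene','s7')
print(telemetry.sense()['force'],telemetry.sense()['tcp_pos'])
a=cv2.resize(s['image'][150:350,70:440],(740,400)); b=cv2.resize(w['image'],(266,200)); c=cv2.resize(w['image'][370:470,390:540],(300,200)); d=cv2.resize(w['image'][180:250,280:385],(174,200))[:, :174]
cv2.imwrite('pics/c7.png',np.vstack([a,np.hstack([b,c,d])])[:,:,::-1])
E
```

```text
[352.9 288.3] [65.1 66.2] [ 0.5131 -0.0997  0.085 ] ang -175.56518989710236 r 0.10567815865062913 plate to go -0.11518989710236838
[ 1.43591166  0.11831964 -0.15926372] [0.47031342 0.33957113 0.11910009]
```

View pics/c7.png

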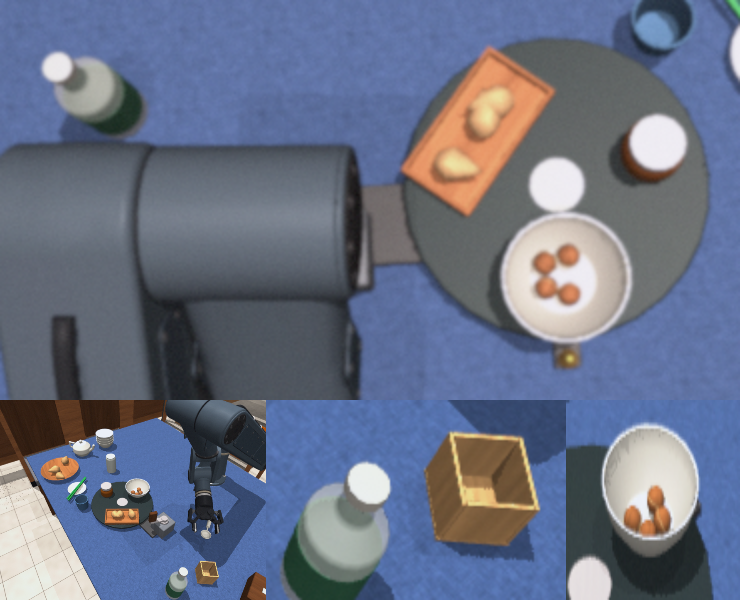

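The four walnuts are in the bowl at the pointer. The cup is empty and upright, the bystanders haven't moved, and the arm is touching nothing.

```bash
python3 -c "
from station import ticket; print(ticket.sign_off())"
```

```text
the job is handed in; nothing more can be done
None
```

The job is handed in at about 34 s: the last pictures showed the bowl at the brass pointer (turned only by the crank), all four walnuts in it, the empty cup upright on the table, and the can, bottle and sauce jar undisturbed.

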